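# Re-sort the microscope lenses in their cradles

## Task

The microscope lenses are mixed up: put every lens into the cradle of its own collar colour, standing upright and fully down in the recess, the white one (now in the black tray) too; a lens that is already in its own cradle can stay there. Whenever you need somewhere to park a lens on the way, use whichever cradle or tray is empty: never put a lens on the bare bench, lay one over, or let one drop. Leave the cleaner jar where it stands.

Things in the scene. Friction and masses are not known exactly. Their poses are not given: they have to be found in the camera images.
- red_lens: Microscope lens with a red collar: an upright cylinder, 42 mm diameter, 56 mm tall, about 160 g; knurled black barrel up to 36 mm, red collar above, dark glass in the middle of its top (seen from above: a red ring of 42 mm round a dark disc). Loose. Grip it across the barrel from above. Origin: centre of its underside, z up.
- yellow_lens: Microscope lens with a yellow collar: an upright cylinder, 42 mm diameter, 56 mm tall, about 160 g; knurled black barrel up to 36 mm, yellow collar above, dark glass in the middle of its top (seen from above: a yellow ring of 42 mm round a dark disc). Loose. Grip it across the barrel from above. Origin: centre of its underside, z up.
- blue_lens: Microscope lens with a blue collar: an upright cylinder, 42 mm diameter, 56 mm tall, about 160 g; knurled black barrel up to 36 mm, blue collar above, dark glass in the middle of its top (seen from above: a blue ring of 42 mm round a dark disc). Loose. Grip it across the barrel from above. Origin: centre of its underside, z up.
- white_lens: Microscope lens with a white collar: an upright cylinder, 42 mm diameter, 56 mm tall, about 160 g; knurled black barrel up to 36 mm, white collar above, dark glass in the middle of its top (seen from above: a white ring of 42 mm round a dark disc). Loose. Grip it across the barrel from above. Origin: centre of its underside, z up.
- red_cradle: The red lens cradle, fixed to the bench: a red square plate 86 x 86 mm with a round recess that takes any of the lenses (58 mm bore, flat floor with a black pad 10 mm above the bench, round rim up to 16 mm above the bench, 72 mm across). Origin: centre of the plate's underside, on the bench, z up.
- yellow_cradle: The yellow lens cradle, fixed to the bench: a yellow square plate 86 x 86 mm with a round recess that takes any of the lenses (58 mm bore, flat floor with a black pad 10 mm above the bench, round rim up to 16 mm above the bench, 72 mm across). Origin: centre of the plate's underside, on the bench, z up.
- blue_cradle: The blue lens cradle, fixed to the bench: a blue square plate 86 x 86 mm with a round recess that takes any of the lenses (58 mm bore, flat floor with a black pad 10 mm above the bench, round rim up to 16 mm above the bench, 72 mm across). Origin: centre of the plate's underside, on the bench, z up.
- white_cradle: The white lens cradle, fixed to the bench: a white square plate 86 x 86 mm with a round recess that takes any of the lenses (58 mm bore, flat floor with a black pad 10 mm above the bench, round rim up to 16 mm above the bench, 72 mm across). Origin: centre of the plate's underside, on the bench, z up.
- tray: Black plain transfer tray, fixed to the bench, same shape and sizes as the cradles (86 mm square, 58 mm recess with its floor at 10 mm, rim to 16 mm) but all black. Origin: centre of its underside, on the bench.
- cleaner_jar: Small amber glass jar of lens cleaner with a pale paper label and an orange cap, 44 mm diameter, 70 mm tall, loose; a bystander. Origin: centre of its underside.
Things that resemble listed ones, but are neither listed nor needed, are in the scene too. Of the things that look like the red_cradle, take the one that is nearest to the robot's base at the start. Of the things like the yellow_cradle, leave any that is turquoise; of the rest the larger one is meant.

How it is judged:
By the outcome, as a careful person would: the job done as asked, in the order asked, and still so for the second after the job is handed in, with the robot touching nothing.
It also fails if it takes over 128 s, if anything falls off the work surface, if the arm or the gripper's body presses on something with over 40 N, if the wrist force passes 120 N, or if a joint passes its speed limit or range.

## Robot

A 7-joint arm with a two-finger parallel gripper is mounted at the origin on the work surface. World frame = base frame: x ahead of the robot, y to its left, z up, the work surface at z = 0. Lengths are in m, angles in rad, forces in N, time in s.
With the tool pointing down it reaches from about 0.375 to 0.925 m from the base axis. Payload 3.1 kg.
Tool frame: the origin (TCP) lies between the finger pads; the fingertips stand 19 mm ahead of it and the grasp point (between the pads) is the TCP; z points along the fingers, y is the line along which they close (so a half turn about z gives the same grasp; the last joint's range is limited). The gripper opens to 85 mm and grips with 20 to 120 N. Pads are 22 mm wide; open, the fingers measure 114 mm over their backs; the gripper's body (76 mm by 85 mm) begins 54 mm behind the grasp point. The pads swing forward as they close: fully open they stand 13 mm farther back than shut.
Start: joints at [1.058, 0.383, 0.044, 1.598, -0.018, 1.161, -0.05], TCP at [0.262, -0.595, 0.211] pointing down, gripper open.
Joint ranges: [-2.61, 2.61], [-0.41, 2.15], [-1.48, 1.57], [0, 2.5], [-1.57, 4.71], [0.05, 1.97], [-2.85, 2.85]. Speed limits (rad/s): [2.79, 2.79, 3.14, 3.14, 3.14, 3.14, 3.14].

## Interface

Orientations are given as a unit quaternion [x, y, z, w].
In Python, from bench import move_ptp, movel, move_j, move_gripper, pause, inverse_kinematics, read_camera, camera_params, MotionError, sign_off, look_for, tip_of, read_time_s, read_qpos, read_joint_vel, read_effort, read_eef_pos, read_tcp_rot, read_ft_force, read_ft_torque, read_finger_gap, read_grasp_force gives the robot as it stands. Calls block until the motion is done:
- move_ptp(position, orientation): joint-space move of the TCP to a pose.
- movel(position, orientation=None, speed=0.15): straight line of the TCP; orientation=None keeps the orientation; speed is the mean speed in m/s.
- move_j(angles): joint-space move.
- move_gripper(opening, effort=None): finger opening in m; effort is the grip in N (None keeps the last); returns when the fingers have stopped.
- pause(seconds).
- inverse_kinematics(position, orientation): joint angles nearest the present ones, or None.
- read_camera(name): name is "scene" or "top" or "wrist"; returns the picture (420x560x3 uint8, red, green, blue); there is no depth.
- camera_params(name): a dict with "K" (3x3 intrinsics, pixels), "dist_coeffs" ([k1, k2, p1, p2, k3] as OpenCV has them; the pictures are not rectified), "camera_from_world" (4x4, takes a point from world to camera coordinates). Camera axes: x right, y down, z forward; pixel columns grow to the right and rows downward; lengths in m; the calibration is good to about 2 mm. A picture is of the moment at which its call begins: read the wrist's pose just before it. camera_params takes no time and is no camera call; for the wrist camera it gives the pose at the moment of the call.
A pose or a line that the arm cannot do raises MotionError and nothing moves.
- sign_off(): hands the job in; it is judged then, once.
Trained networks look in the newest picture that a camera, given by its name, has taken for a name from the list of things; names that differ only in an ending like _2 or _b are one class to them, and where a whole thing is asked for, a point or a joint stands for the part that bears it (a point fixed in the world has none). Each returns a list of dicts, best first, with "confidence" (0 to 1); they miss things now and then, are a little off and sometimes report something else, mostly with a low value. They report only what shows in the picture. A call takes as long as a camera call. They do not tell look-alikes from the thing itself.
- look_for(camera, name): "at" ([column, row] in pixels, amid what is visible of it).
- tip_of(camera, name): "at" ([column, row] in pixels: a listed point, or the origin of a listed thing).
Readings, each from a call of its own:
- read_time_s(): time.
- read_qpos(): joint angles.
- read_joint_vel(): joint speeds.
- read_effort(): joint torques, N m.
- read_eef_pos(): TCP position.
- read_tcp_rot(): TCP orientation.
- read_ft_force(): force on the tool from outside, world axes, zero at the start.
- read_ft_torque(): the same for the moment, N m.
- read_finger_gap(): finger opening in m.
- read_grasp_force(): force on a finger pad.
Only numpy, scipy, OpenCV 4.12 (cv2) and the standard library are available. Lean on these libraries where they do the work, as an engineer would, in place of code of your own. Each camera call takes 0.05 s, during which the arm holds its last target. There are 200 camera calls.

## Working session

There is one attempt and no reset: what is moved stays moved. The work goes in short steps, each a Python script; the robot and the scene stay as the last script left them, time stands still between calls to the robot, and variables do not carry over. Pictures are saved under pics/ and viewed, at most 14 in all, crops included, and the job is handed in when it is done.

```bash
mkdir -p pics; cat > h.py <<'E'
from bench import *
import numpy as np, cv2
def snap(cam,fn=None):
    im=read_camera(cam)
    if fn: cv2.imwrite('pics/'+fn,im[:,:,::-1])
    return im
def ray(cam,px,z,p=None):
    p=p or camera_params(cam); K=np.array(p['K'],float); T=np.array(p['camera_from_world'],float)
    u=cv2.undistortPoints(np.array([[px]],float),K,np.array(p['dist_coeffs'],float))[0,0]
    R=T[:3,:3]; c=-R.T@T[:3,3]; d=R.T@np.array([u[0],u[1],1.])
    return c+d*(z-c[2])/d[2]
E
python3 - <<'E'
from h import *
snap('top','top.png'); 
names=['red_lens','yellow_lens','blue_lens','white_lens','red_cradle','yellow_cradle','blue_cradle','white_cradle','tray','cleaner_jar']
for n in names:
    for d in tip_of('top',n): print(n,np.round(d['at'],1),round(d['confidence'],2),ray('top',d['at'],0.0)[:2].round(4))
snap('scene','scene.png')
print(read_time_s(),read_tcp_rot(),read_eef_pos())
E
```

```text
red_lens [378.  237.1] 0.63 [ 0.4576 -0.2523]
yellow_lens [258.1 238.2] 0.61 [0.457 0.004]
yellow_lens [194.2 155.2] 0.21 [0.6362 0.1413]
blue_lens [196.7 157.3] 0.82 [0.6316 0.1359]
blue_lens [326.2 140.4] 0.5 [ 0.667  -0.1437]
white_lens [139.5 240.9] 0.96 [0.4524 0.2579]
red_cradle [259.9 243.3] 0.89 [4.462e-01 2.000e-04]
red_cradle [444.6 155.8] 0.8 [ 0.6331 -0.4024]
red_cradle [120.7 154.2] 0.79 [0.6399 0.3016]
yellow_cradle [378.7 315. ] 0.8 [ 0.292  -0.2515]
yellow_cradle [383.2 172.4] 0.79 [ 0.5969 -0.2662]
yellow_cradle [378.  234.1] 0.58 [ 0.464  -0.2524]
blue_cradle [193.1 156.4] 0.61 [0.6336 0.1437]
white_cradle [325.1 141.6] 0.74 [ 0.6644 -0.1413]
white_cradle [256.3 238.1] 0.47 [0.4573 0.0079]
tray [143.5 245.1] 0.89 [0.4434 0.2492]
tray [375.7 236.4] 0.69 [ 0.4591 -0.2474]
0.6 [9.78562700e-01 2.05949120e-01 2.65237193e-05 3.68361129e-05] [ 0.26201088 -0.59489526  0.21101646]
```

View pics/top.png

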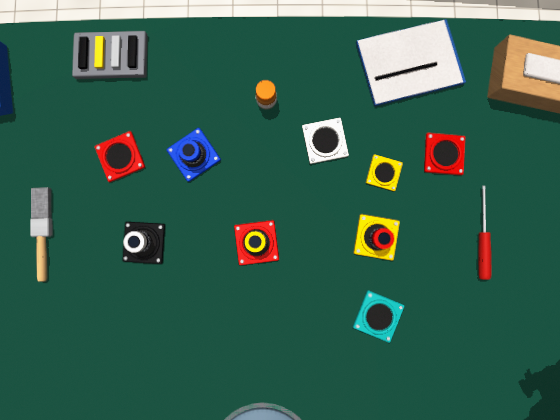

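View pics/scene.png

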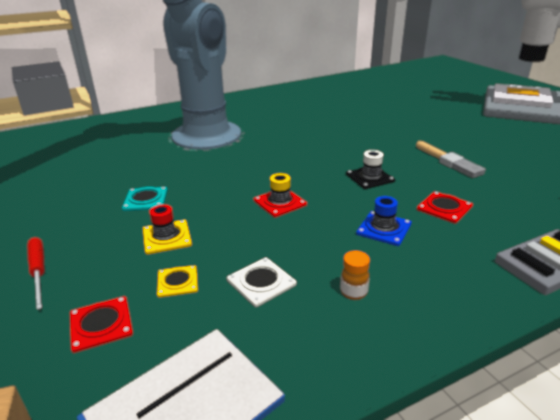

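The top view shows the nearest red cradle at (257,243) holding the yellow lens. The larger yellow cradle at (377,237) holds red, the tray at (143,243) holds white, the white cradle at (325,141) is empty, and blue is already home. My order is white→white cradle, yellow→tray, red→red cradle, yellow→yellow cradle. I'll refine the positions first.

```bash
cat >> h.py <<'E'
def mask(im,c):
    h=cv2.cvtColor(im,cv2.COLOR_RGB2HSV).astype(int); H,S,V=h[...,0],h[...,1],h[...,2]
    m={'red':((H<8)|(H>172))&(S>150)&(V>90),'yellow':(abs(H-26)<7)&(S>150)&(V>110),'blue':(abs(H-115)<10)&(S>130)&(V>70),
       'white':(S<50)&(V>150),'black':(V<45)}[c]
    return m.astype(np.uint8)
def blobs(im,c,amin):
    cs,_=cv2.findContours(mask(im,c),cv2.RETR_EXTERNAL,cv2.CHAIN_APPROX_NONE); o=[]
    for k in cs:
        hull=cv2.convexHull(k); a=cv2.contourArea(hull)
        if a>=amin:
            r=cv2.minAreaRect(hull); e=cv2.fitEllipse(hull) if len(hull)>5 else r
            o.append((r,e,a))
    return o
E
python3 - <<'E'
from h import *
im=snap('top')
for c in ('red','yellow','blue','white','black'):
    for r,e,a in blobs(im,c,150):
        if 100<r[0][1]<340 and 90<r[0][0]<470: print(c,'rect',np.round(r[0],1),np.round(r[1],1),round(r[2]),'ell',np.round(e[0],1),np.round(e[1],1),a,'z8',ray('top',r[0],.008)[:2].round(4),'z66',ray('top',e[0],.066)[:2].round(4))
p=camera_params('top');T=np.array(p['camera_from_world']);print(-T[:3,:3].T@T[:3,3])
p=camera_params('wrist');T=np.array(p['camera_from_world']);print(-T[:3,:3].T@T[:3,3],T[:3,:3],p['K'])
E
```

```text
red rect [382.5 238. ] [20. 21.] 90 ell [382.6 238. ] [20.5 21.1] 330.5 z8 [ 0.4557 -0.2601] z66 [ 0.4563 -0.2469]
red rect [256.  242.3] [40.8 40.6] 83 ell [256.4 242.1] [45.8 64.1] 1636.5 z8 [0.4486 0.008 ] z66 [0.4499 0.0043]
red rect [444.4 153.4] [39.5 40.1] 4 ell [444.3 154. ] [48.1 51.8] 1539.0 z8 [ 0.6369 -0.3992] z66 [ 0.6253 -0.3769]
red rect [119.2 156. ] [39.9 40.5] 68 ell [119.1 156.3] [48.6 53.1] 1577.5 z8 [0.6346 0.302 ] z66 [0.6237 0.2812]
yellow rect [254.5 241. ] [20. 21.] 90 ell [254.6 241.2] [20.9 21.4] 339.5 z8 [0.4512 0.0113] z66 [0.4516 0.0079]
yellow rect [376.4 236.9] [40.8 40.8] 9 ell [375.8 237. ] [49.4 55.9] 1645.5 z8 [ 0.4581 -0.247 ] z66 [ 0.4584 -0.2332]
yellow rect [383.9 172.3] [31.3 30.2] 16 ell [383.7 172. ] [34.4 46.8] 927.5 z8 [ 0.5961 -0.2659] z66 [ 0.5887 -0.2517]
blue rect [193.2 154.1] [40.1 40.6] 56 ell [193.5 154. ] [49.4 54.4] 1603.0 z8 [0.6372 0.142 ] z66 [0.6268 0.1303]
white rect [133.8 241.3] [19.8 20.5] 45 ell [133.5 241.3] [20.6 21.3] 329.0 z8 [0.4518 0.2677] z66 [0.4526 0.2493]
white rect [325.  139.9] [39.4 40. ] 79 ell [325.1 140.1
[... 775 characters left out ...]
 rect [118.5 156. ] [21.9 23.3] 45 ell [118.6 155.8] [22.7 24.2] 415.5 z8 [0.6346 0.3035] z66 [0.6248 0.2823]
black rect [445.  153.5] [23. 22.] 90 ell [445.2 153.2] [22.9 24. ] 414.5 z8 [ 0.6367 -0.4005] z66 [ 0.627  -0.3788]
black rect [324.5 140.5] [23. 23.] 90 ell [324.8 140.2] [24.  24.1] 437.5 z8 [ 0.6651 -0.1392] z66 [ 0.6536 -0.1338]
[ 0.46578339 -0.04001917  0.95593993]
[ 0.33861925 -0.56113533  0.37429777] [[ 4.03604669e-01 -9.14933474e-01 -9.91876346e-05]
 [-8.65352292e-01 -3.81768117e-01  3.24682176e-01]
 [-2.97100458e-01 -1.30957410e-01 -9.45823173e-01]] [[292.49022687   0.         278.76096774]
 [  0.         292.49022687 206.50097098]
 [  0.           0.           1.        ]]
```

```bash
cat >> h.py <<'E'
UP,GZ=0.17,0.038
def q(a): return [float(np.cos(a/2)),float(np.sin(a/2)),0.,0.]
def yaw(x,y):
    best=None
    for a in np.arange(-3.1,3.15,0.2):
        js=[inverse_kinematics([x,y,z],q(a)) for z in (UP,GZ)]
        if any(j is None for j in js): continue
        s=abs(js[1][6])+.3*abs(js[1][2])+.3*abs(js[1][4])
        if best is None or s<best[0]: best=(s,a,js)
    return best
def pick(x,y):
    a=yaw(x,y)[1]; move_gripper(.085,40); move_ptp([x,y,UP],q(a)); movel([x,y,GZ],speed=.15)
    move_gripper(0.03,40); pause(.15)
    g,f=read_finger_gap(),read_grasp_force(); movel([x,y,UP],speed=.2)
    print('pick gap %.4f force %.1f after lift %.4f %.1f t %.1f'%(g,f,read_finger_gap(),read_grasp_force(),read_time_s()))
    return .038<read_finger_gap()<.046
def place(x,y):
    a=yaw(x,y)[1]; move_ptp([x,y,UP],q(a)); pause(.2); f0=read_ft_force()[2]
    movel([x,y,GZ+.02],speed=.2); movel([x,y,GZ+.0015],speed=.04); z=GZ+.0015
    for _ in range(5):
        pause(.1); f=read_ft_force()[2]-f0
        if f>2: break
        z-=.001; movel([x,y,z],speed=.02)
    print('place z %.4f dF %.1f'%(z,f))
    move_gripper(.085,40); movel([x,y,UP],speed=.2); print('t',read_time_s())
CW,CR,CY,TR=(.6655,-.140),(.4488,.0077),(.4583,-.247),(.449,.247)
E
python3 - <<'E'
from h import *
for p in (CW,CR,CY,TR): b=yaw(*p); print(p,round(b[1],2),np.round(b[2][1],2))
if pick(.4526,.2493): place(*CW)
snap('top','t2.png'); snap('wrist','w2.png')
E
```

```text
(0.6655, -0.14) 1.7 [ 0.51  0.68 -0.5   1.61  0.38  0.95  0.01]
(0.4488, 0.0077) 1.9 [ 0.47  0.33 -0.63  2.17  0.29  0.72 -0.03]
(0.4583, -0.247) 1.3 [ 0.68  0.39 -0.31  2.02  0.17  0.75  0.  ]
(0.449, 0.247) 2.7 [ 0.22  0.56 -0.95  2.02  0.6   0.87  0.06]
pick gap 0.0394 force 39.8 after lift 0.0392 40.5 t 6.4
place z 0.0385 dF 6.2
t 11.3083
```

```bash
python3 -c "
import cv2,numpy as np
a=cv2.imread('pics/t2.png')[90:340,90:470];b=cv2.imread('pics/w2.png')
a=cv2.resize(a,None,fx=1.1,fy=1.1);b=cv2.resize(b,(373,280));c=np.zeros((max(a.shape[0],280),a.shape[1]+373,3),np.uint8);c[:a.shape[0],:a.shape[1]]=a;c[:280,a.shape[1]:]=b;cv2.imwrite('pics/c2.png',c)"
```

```text
(no output)
```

View pics/c2.png

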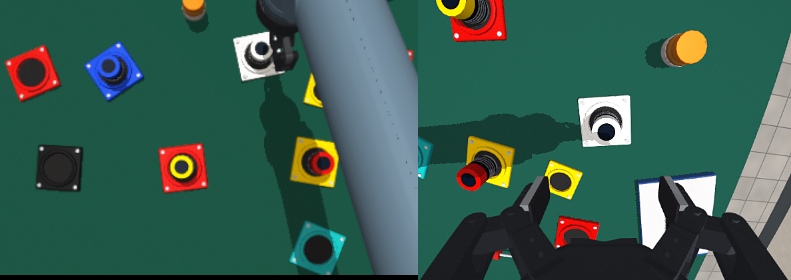

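The white lens stands in the white cradle (wrist view, about (605,120)) and the tray at (60,168) is empty. I'll carry on with yellow, red, then yellow again.

```bash
python3 - <<'E'
from h import *
if pick(.4516,.0079):
    place(*TR)
    im=snap('top','t3.png')
    for c in('red','yellow'):
        for r,e,a in blobs(im,c,200):
            if a<450: print(c,np.round(e[0],1),np.round(e[1],1),ray('top',e[0],.066)[:2].round(4))
E
```

```text
pick gap 0.0396 force 39.6 after lift 0.0398 40.5 t 15.1
place z 0.0385 dF 3.8
t 19.375
red [382.6 238. ] [20.5 21.1] [ 0.4563 -0.2469]
yellow [135.6 243.5] [21.1 22.1] [0.4482 0.2451]
yellow [98.9 51.3] [13.7 34.6] [0.8439 0.3298]
```

```bash
python3 - <<'E'
from h import *
if pick(.4563,-.2469):
    place(*CR)
    if pick(.4485,.2460):
        place(*CY)
move_ptp([.30,-.50,.25],q(1.3)); 
im=snap('top','t4.png')
s=snap('scene')
for c in('red','yellow','blue','white'):
    for r,e,a in blobs(im,c,200):
        if a<450: print(c,np.round(e[0],1),np.round(e[1],1),ray('top',e[0],.066)[:2].round(4))
o=np.zeros((600,760,3),np.uint8); t=cv2.resize(im[90:340,90:470],None,fx=1.1,fy=1.1); o[:t.shape[0],:t.shape[1]]=t
s=s[130:350,70:480]; s=cv2.resize(s,None,fx=1.4,fy=1.4); o[280:280+s.shape[0],:s.shape[1]]=s
cv2.imwrite('pics/c4.png',o[:,:,::-1])
E
```

```text
pick gap 0.0393 force 39.7 after lift 0.0396 40.5 t 23.9
place z 0.0385 dF 7.3
t 28.225
pick gap 0.0389 force 39.7 after lift 0.0396 40.5 t 31.9
place z 0.0385 dF 4.9
t 36.95
yellow [98.9 51.3] [13.7 34.6] [0.8439 0.3298]
white [ 40.7 226.7] [18.1 36.3] [0.4822 0.4406]
white [ 38.1 199.8] [19.7 32.7] [0.5369 0.4473]
```

View pics/c4.png

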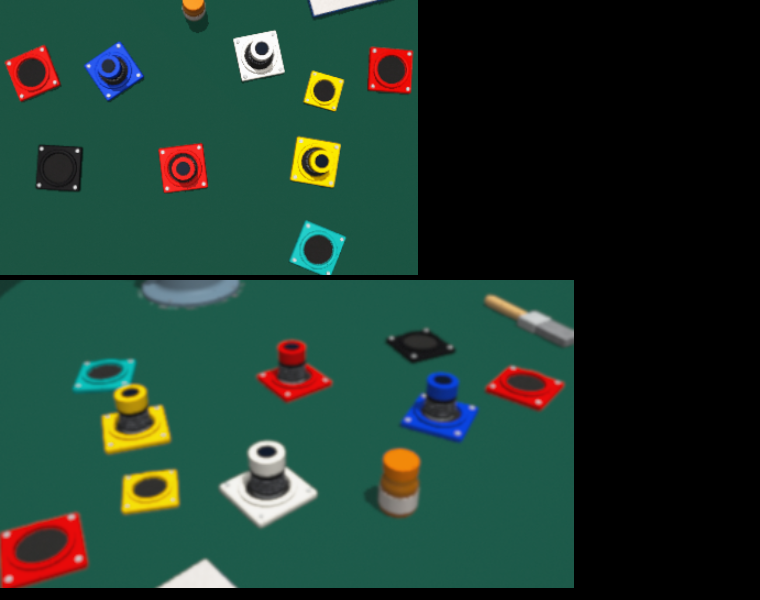

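The top view (upper panel) and scene view (lower panel) show every lens upright in its own cradle: red (183,168), yellow (317,161), white (259,54) and blue (114,70). The tray is empty, the jar hasn't moved and the arm is clear. The set-down heights match the pick-up heights, so the lenses are fully down.

```bash
python3 -c "
from bench import *
pause(.3); print(sign_off())"
```

```text
the job is handed in; nothing more can be done
None
```

The job is handed in: red, yellow, blue and white lenses all stand upright and seated in their own cradles, the tray is empty and the jar was left where it stood, after about 40 s of the 128 s allowed.

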